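Show the push-latch fuel flap

TASK

A customer at the car-parts stall wants to see the latch of the green fuel flap work. With the fingertips press the green flap in and let go so that it pops open, leave it standing open untouched for about three seconds so that the customer can look inside, then press it down again until the latch catches and leave it shut. Nothing needs gripping: do not lift or shove the green unit about, and leave the red flap and the other goods alone.

Things in the scene. Friction and masses are not known exactly. Their poses are not given: they have to be found in the camera images.
- green_unit: display unit with a green fuel flap: a cut-out of a car wing on a plywood base, loose but heavy (2.5 kg), 180 mm (x) by 160 mm (y). The green rim round the pocket is 66 mm high; latched, the flap's top is 70 mm above the table. Origin: centre of the underside; x points from the flap's free edge (steel disc side) to its hinge, z up. The black and orange cap inside is fixed and not part of the job.
- green_flap (a joint): hinge angle (rad) of the green flap, a push-push latch. About 0: latched, level. Negative: pressed in; bottoms at about -0.05. About 0.73 (42 degrees): popped open, free edge up. A slow press to the bottom, held there for some 0.3 s, then let go, toggles it each time: latched, it springs open within about 1 s; open, it latches. A press short of the bottom changes nothing.
- green_pad (a point): centre of the top of the raised steel disc (28 mm across, 3 mm proud) on the green flap, where one presses; it moves with the flap. 105 mm from the hinge, 23 mm from the free edge; 73 mm above the table when latched, 140 mm when open. Bottoming takes 6 mm of travel and about 4 N here (more if fast); then it is a hard stop. The open flap yields at about 1.5 N. z is square to the flap, x towards the hinge.
- green_hinge (a point): middle of the green flap's hinge line, fixed in the unit, 64 mm above the table; the hinge runs along the unit's y, and the flap's underside passes through it. The flap is 128 mm from hinge to free edge, 116 mm wide, 6 mm thick. As it shuts, the disc swings down in an arc and moves 27 mm farther from the hinge line; a finger pressed straight down drags on it a little.
- red_unit: display unit with a red fuel flap: a cut-out of a car wing on a plywood base, loose but heavy (2.5 kg), 180 mm (x) by 160 mm (y). The red rim round the pocket is 66 mm high; latched, the flap's top is 70 mm above the table. Origin: centre of the underside; x points from the flap's free edge (steel disc side) to its hinge, z up. The black and orange cap inside is fixed and not part of the job.
- red_flap (a joint): hinge angle (rad) of the red flap, a push-push latch. About 0: latched, level. Negative: pressed in; bottoms at about -0.05. About 0.73 (42 degrees): popped open, free edge up. A slow press to the bottom, held there for some 0.3 s, then let go, toggles it each time: latched, it springs open within about 1 s; open, it latches. A press short of the bottom changes nothing.
- red_pad (a point): centre of the top of the raised steel disc (28 mm across, 3 mm proud) on the red flap, where one presses; it moves with the flap. 105 mm from the hinge, 23 mm from the free edge; 73 mm above the table when latched, 140 mm when open. Bottoming takes 6 mm of travel and about 4 N here (more if fast); then it is a hard stop. The open flap yields at about 1.5 N. z is square to the flap, x towards the hinge.
- red_hinge (a point): middle of the red flap's hinge line, fixed in the unit, 64 mm above the table; the hinge runs along the unit's y, and the flap's underside passes through it. The flap is 128 mm from hinge to free edge, 116 mm wide, 6 mm thick. As it shuts, the disc swings down in an arc and moves 27 mm farther from the hinge line; a finger pressed straight down drags on it a little.
- relay_box: small green carton, 55 by 55 by 50 mm, with a black relay (30 mm high) on it; bystander. Origin: centre of the underside.
- coil_box: green carton, 60 by 100 by 45 mm, with an aluminium ignition coil lying on it (84 mm high in all); bystander. Origin: centre of the underside.
- pump_box: small white carton, 60 by 60 by 55 mm, with a steel pump on it (105 mm high in all); bystander. Origin: centre of the underside.
- lamp_bezel: bright lamp ring lying flat, 110 mm across, 12 mm high; bystander. Origin: centre of the underside.
- spot_cap: bright domed cap, 68 mm across, 30 mm high; bystander. Origin: centre of the underside.
- driver: screwdriver lying on the table, about 200 mm long; bystander.
Things that resemble listed ones, but are neither listed nor needed, are in the scene too. Several things look just like the green_unit: the one meant starts farthest to the robot's left.

How it is judged:
By the outcome, as a careful person would: the job done as asked, in the order asked, and still so for the second after the job is handed in, with the robot touching nothing.
It also fails if it takes over 46 s, if anything falls off the work surface, if the arm or the gripper's body presses on something with over 40 N, if the wrist force passes 120 N, or if a joint passes its speed limit or range.

ROBOT

A 6-joint arm with a two-finger parallel gripper is mounted at the origin on the work surface. World frame = base frame: x ahead of the robot, y to its left, z up, the work surface at z = 0. Lengths are in m, angles in degrees, forces in N, time in s.
With the tool pointing down it reaches from about 0.325 to 0.75 m from the base axis. Payload 7.6 kg.
Tool frame: the origin (TCP) lies midway between the tips of the shut fingers; the grasp point (between the pads) lies 19 mm behind it; z points along the fingers, y is the direction in which the jaws open and shut (so a half turn about z gives the same grasp; the last joint's range is limited). The gripper opens to 85 mm and grips with 20 to 120 N. Pads are 22 mm wide; open, the fingers measure 114 mm over their backs; the gripper's body (76 mm by 85 mm) begins 54 mm behind the grasp point. The pads swing forward as they close: fully open they stand 13 mm farther back than shut.
Start: joints at [66.561, 2.991, 80.254, -0, 96.75, -4.028], TCP at [0.174, 0.495, 0.231] pointing down, gripper open.
Joint ranges: [-166.34, 166.34], [-52.06, 124.39], [6.96, 135.62], [-60.46, 240.46], [14.63, 156.25], [-167.68, 167.68]. Speed limits (degrees/s): [147.25, 147.25, 172.46, 180, 180, 180].

INTERFACE

Orientations are given as [roll, pitch, yaw] about the fixed x, y, z axes, in that order (R = Rz(yaw) Ry(pitch) Rx(roll)).
In Python, from cell import * gives the robot as it stands.
- The arm moves only by the tool send_rows, never from a script. Its argument "plan" is a list of rows, each an object with "hand": the finger opening in m, from 0 to 0.0854; "travel": the shift along the tool's x, y, z in m, a list of three; "rot": the turn, a rotation vector about the tool's x, y, z in rad, a list of three. In form: [{"hand": hand, "travel": [dx, dy, dz], "rot": [rx, ry, rz]}, ...]. A call has 1 to 20 rows; each row shifts and turns the commanded pose from where the row before left it, along the tool's axes as they then stand; what a row does not reach is not made up. A row lasts 1/10 s, in which the tool goes at most 50 mm and 8.59 degrees, less where a joint would pass 70% of its speed; a pose out of reach is approached as far as the arm can. A call with a gripper value outside its range is refused whole. The fingers move at their own pace and stop on an object; "newtons" is the grip in N (left out, the last holds). Time passes only in rows, so rows that do not move let the fingers close. It gives the time, the measured TCP pose, the force and the opening at its end, in the units of the state.
- read_state(): the state, without advancing time (a new reading comes with each control period).
- read_camera(name): name is "scene" or "top" or "wrist"; returns the picture (400x640x3 uint8, blue, green, red); there is no depth.
- camera_params(name): a dict with "fovy" (degrees; the focal length in pixels is half the picture's height over the tangent of half this angle, whatever the lens; pixels are square), "cx", "cy" (the principal point, pixels), "extrinsics" (4x4, takes a point from world to camera coordinates). Camera axes: x right, y down, z forward; pixel columns grow to the right and rows downward; lengths in m; the calibration is good to about 2 mm. The wrist camera is an equidistant fisheye: a pixel r from the principal point sees the ray r / f radians off the axis. A picture is of the moment at which its call begins: read the wrist's pose just before it. camera_params takes no time and is no camera call; for the wrist camera it gives the pose at the moment of the call.
- finish_job(): hands the job in, once; it reports no verdict.
The state is a dict: "clock": time; "joint_positions": joint angles; "dq": joint speeds; "joint_torque": joint torques, N m; "tcp_pos": TCP position; "eef_rot": TCP orientation; "wrist_force": force on the tool from outside, world axes, zero at the start; "moment": the same for the moment, N m; "opening": finger opening in m.
Only numpy, scipy, OpenCV 4.12 (cv2) and the standard library are available. Lean on these libraries where they do the work, as an engineer would, in place of code of your own. Each camera call takes 0.05 s, during which the arm holds its last target.

## Working session

There is one attempt and no reset: what is moved stays moved. The work goes in short steps, Python scripts to look and compute and a tool call to move; the robot and the scene stay as the last step left them, time stands still between calls to the robot, and variables do not carry over. Pictures are saved under pics/ and viewed, and the job is handed in when it is done.

Besides the shell and the picture viewer there is one more tool, called after "Call:" by a JSON object that holds its "name" and its "arguments". send_rows: Moves the arm, as the interface text tells. Its arguments: {"type":"object","properties":{"plan":{"type":"array","items":{"type":"object","properties":{"hand":{"type":"number"},"travel":{"type":"array","items":{"type":"number"}},"rot":{"type":"array","items":{"type":"number"}}}}},"newtons":{"type":"number"}},"required":["plan"]}

```bash
mkdir -p pics; ls; python3 - <<'E'
from cell import *
import cv2
s=read_state();print(s)
for n in ("scene","top"):
    cv2.imwrite(f"pics/{n}0.png",read_camera(n)); print(n,camera_params(n))
E
```

```text
pics
{'clock': 0.0, 'joint_positions': array([ 6.65605893e+01,  3.02712303e+00,  8.03140760e+01,  1.01827178e-03,
        9.67487510e+01, -4.02744810e+00]), 'dq': array([-0.01241311,  0.10362882, -0.06331443, -0.01005538, -0.04325486,
        0.16396566]), 'joint_torque': array([-2.06136483e-04, -3.81668401e+01, -3.60185874e+01, -1.13863707e-04,
        6.17014986e-03, -1.26522997e-05]), 'tcp_pos': array([0.17433729, 0.49488812, 0.23046399]), 'eef_rot': array([-1.79910343e+02, -7.32648646e-03,  1.60588151e+02]), 'wrist_force': array([0.18785836, 0.04093385, 0.30057418]), 'moment': array([ 0.04507709,  0.00256397, -0.03813996]), 'opening': 0.08543067416549455}
scene {'fovy': 52.92322154017611, 'cx': 320.431700992832, 'cy': 197.7725343606276, 'extrinsics': array([[ 0.63848907,  0.76955445, -0.01084706, -0.30274305],
       [ 0.57494224, -0.48629652, -0.65799477, -0.22307003],
       [-0.51163769,  0.41388603, -0.75294437,  1.63840076],
       [ 0.        ,  0.        ,  0.        ,  1.        ]])}
top {'fovy': 43.206074451190716, 'cx': 319.3165786333542, 'cy': 198.92781624417853, 'extrinsics': array([[ 1.35907535e-02, -9.99906527e-01,  1.49288311e-03,
        -5.77780262e-03],
       [-9.95966691e-01, -1.36695990e-02, -8.86763344e-02,
         5.09770112e-01],
       [ 8.86884527e-02, -2.81683644e-04, -9.96059375e-01,
         1.60574126e+00],
       [ 0.00000000e+00,  0.00000000e+00,  0.00000000e+00,
         1.00000000e+00]])}
```

View pics/scene0.png

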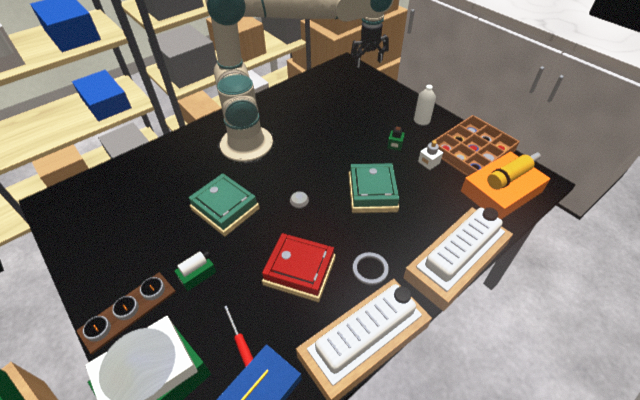

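View pics/top0.png

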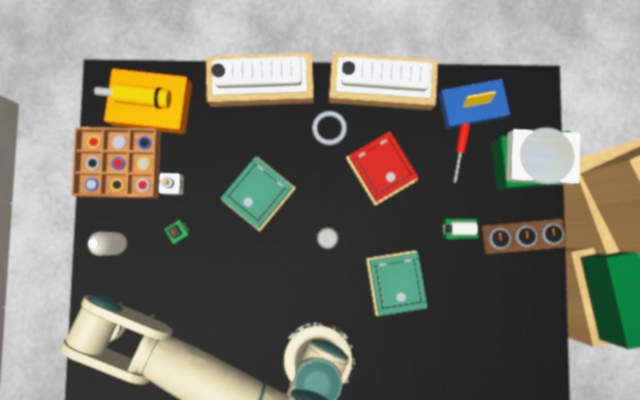

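The top view shows two green units. The one farthest left (+y) is at about (258,193), with its disc near (249,202). I'll enlarge it and measure.

```bash
cat > h.py <<'E'
from cell import *
import numpy as np, cv2
from scipy.spatial.transform import Rotation as R
def ray(n,u,v,z):
    p=camera_params(n);E=p["extrinsics"];f=200/np.tan(np.radians(p["fovy"]/2))
    d=np.array([(u-p["cx"])/f,(v-p["cy"])/f,1]);c=-E[:3,:3].T@E[:3,3];w=E[:3,:3].T@d
    return c+w*(z-c[2])/w[2]
def proj(n,X):
    p=camera_params(n);E=p["extrinsics"];f=200/np.tan(np.radians(p["fovy"]/2))
    c=E[:3,:3]@X+E[:3,3];return p["cx"]+f*c[0]/c[2],p["cy"]+f*c[1]/c[2]
E
python3 - <<'E'
import cv2
a=cv2.imread("pics/top0.png")[145:240,210:310]
b=cv2.imread("pics/scene0.png")[150:225,335:415]
cv2.imwrite("pics/a.png",cv2.resize(a,None,fx=6,fy=6,interpolation=cv2.INTER_CUBIC))
cv2.imwrite("pics/b.png",cv2.resize(b,None,fx=8,fy=8,interpolation=cv2.INTER_CUBIC))
E
```

```text
(no output)
```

View pics/a.png

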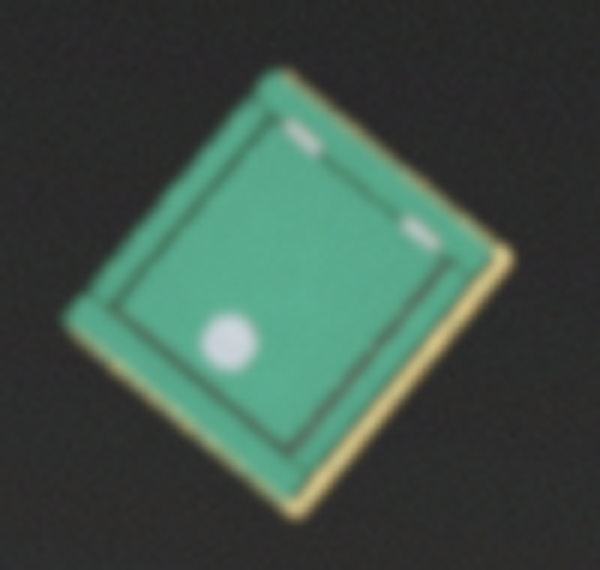

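View pics/b.png

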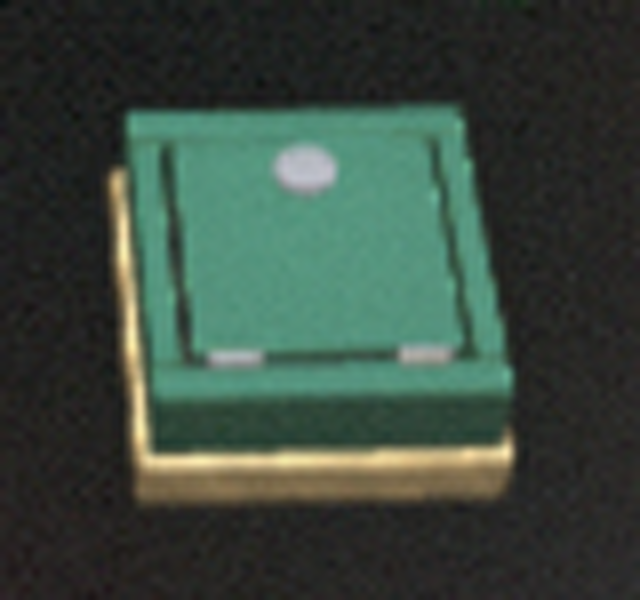

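```bash
python3 - <<'E'
from h import *
T=lambda x,y:(210+(x+.5)/6-.5,145+(y+.5)/6-.5)
S=lambda x,y:(335+(x+.5)/8-.5,150+(y+.5)/8-.5)
dt=ray("top",*T(230,343),.072); ds=ray("scene",*S(305,168),.072)
ht=ray("top",*T(361,185),.07); hs=ray("scene",*S(331,355),.07)
print(dt,ds,ht,hs)
for d,h in((dt,ht),(ds,hs)): v=(h-d)[:2];print(np.linalg.norm(v),np.degrees(np.arctan2(v[1],v[0])))
# edges of hinge line for yaw
for a,b,n,F in(((302,138),(420,232),"top",T),((235,356),(427,354),"scene",S)):
    v=(ray(n,*F(*a),.07)-ray(n,*F(*b),.07))[:2];print(np.linalg.norm(v),np.degrees(np.arctan2(v[1],v[0])))
# rim outer corners
for c in((268,75),(70,318),(300,490),(495,255)): print(ray("top",*T(*c),.066))
s=read_state();print(R.from_euler('xyz',s["eef_rot"],degrees=True).as_matrix())
E
```

```text
[0.49349651 0.22409808 0.072     ] [0.49351234 0.22579588 0.072     ] [0.57761875 0.15795832 0.07      ] [0.57873846 0.15739695 0.07      ]
0.10700943808189259 -38.1756337171377
0.1092790255751831 -38.749070594881374
0.07958942939604494 52.208846991274704
0.0808633876838913 -129.43588575063615
[0.63588661 0.20863605 0.066     ]
[0.50595378 0.30893851 0.066     ]
[0.41774263 0.18652498 0.066     ]
[0.54215272 0.08732591 0.066     ]
[[-9.43148341e-01  3.32371606e-01 -5.67538219e-04]
 [ 3.32372074e-01  9.43147462e-01 -1.29182975e-03]
 [ 1.05904702e-04 -1.40702094e-03 -9.99999005e-01]]
```

The disc measures (0.4935, 0.225) in both cameras, 107–109 mm from the hinge pins, with the direction to the hinge at about -38.5°. That fits the given sizes. Next I'll shut the fingers and move over the disc, staying high.

Call:
{"name": "send_rows", "arguments": {"plan": [{"hand": 0, "travel": [-0.0195, -0.0074, 0], "rot": [0, 0, 0]}, {"hand": 0, "travel": [-0.0195, -0.0074, 0], "rot": [0, 0, 0]}, {"hand": 0, "travel": [-0.0195, -0.0074, 0], "rot": [0, 0, 0]}, {"hand": 0, "travel": [-0.0195, -0.0074, 0], "rot": [0, 0, 0]}, {"hand": 0, "travel": [-0.0195, -0.0074, 0], "rot": [0, 0, 0]}, {"hand": 0, "travel": [-0.0195, -0.0074, 0], "rot": [0, 0, 0]}, {"hand": 0, "travel": [-0.0195, -0.0074, 0], "rot": [0, 0, 0]}, {"hand": 0, "travel": [-0.0195, -0.0074, 0], "rot": [0, 0, 0]}, {"hand": 0, "travel": [-0.0195, -0.0074, 0], "rot": [0, 0, 0]}, {"hand": 0, "travel": [-0.0195, -0.0074, 0], "rot": [0, 0, 0]}, {"hand": 0, "travel": [-0.0195, -0.0074, 0], "rot": [0, 0, 0]}, {"hand": 0, "travel": [-0.0195, -0.0074, 0], "rot": [0, 0, 0]}, {"hand": 0, "travel": [-0.0195, -0.0074, 0], "rot": [0, 0, 0]}, {"hand": 0, "travel": [-0.0195, -0.0074, 0], "rot": [0, 0, 0]}, {"hand": 0, "travel": [-0.0195, -0.0074, 0], "rot": [0, 0, 0]}, {"hand": 0, "travel": [-0.0195, -0.0074, 0], "rot": [0, 0, 0]}, {"hand": 0, "travel": [-0.0195, -0.0074, 0], "rot": [0, 0, 0]}, {"hand": 0, "travel": [-0.0195, -0.0074, 0], "rot": [0, 0, 0]}, {"hand": 0, "travel": [-0.0195, -0.0074, 0], "rot": [0, 0, 0]}, {"hand": 0, "travel": [-0.0195, -0.0074, 0], "rot": [0, 0, 0]}]}}

```text
clock: 2.1
tcp_pos: [0.4936, 0.2253, 0.2308]
eef_rot: [-180.0, -0.0, 160.6]
wrist_force: [-0.6, 0.1, 0.2]
opening: 0.0001
```

Call:
{"name": "send_rows", "arguments": {"plan": [{"hand": 0, "travel": [0, 0, 0.02], "rot": [0, 0, 0.11]}, {"hand": 0, "travel": [0, 0, 0.02], "rot": [0, 0, 0.11]}, {"hand": 0, "travel": [0, 0, 0.02], "rot": [0, 0, 0.11]}, {"hand": 0, "travel": [0, 0, 0.02], "rot": [0, 0, 0]}, {"hand": 0, "travel": [0, 0, 0.02], "rot": [0, 0, 0]}, {"hand": 0, "travel": [0, 0, 0.01], "rot": [0, 0, 0]}, {"hand": 0, "travel": [0, 0, 0], "rot": [0, 0, 0]}, {"hand": 0, "travel": [0, 0, 0], "rot": [0, 0, 0]}]}}

```text
clock: 2.9
tcp_pos: [0.4934, 0.2261, 0.122]
eef_rot: [180.0, 0.0, 141.7]
wrist_force: [0.1, 0.4, 0.1]
opening: 0.0002
```

```bash
python3 - <<'E'
from h import *
s=read_state();print(s["clock"],s["tcp_pos"],s["eef_rot"],s["wrist_force"],s["opening"])
p=camera_params("wrist");w=read_camera("wrist");cv2.imwrite("pics/w1.png",w)
E=p["extrinsics"];f=200/np.tan(np.radians(p["fovy"]/2))
for X in([.4935,.225,.073],list(s["tcp_pos"])):
    c=E[:3,:3]@np.array(X)+E[:3,3];th=np.arctan2(np.hypot(*c[:2]),c[2]);q=c[:2]/np.hypot(*c[:2])*th*f;print(q+[p["cx"],p["cy"]])
t=read_camera("scene");cv2.imwrite("pics/s1.png",cv2.resize(t[60:230,260:500],None,fx=3.3,fy=3.3,interpolation=cv2.INTER_CUBIC))
E
```

```text
2.9 [0.49338791 0.22609267 0.12200644] [1.79962611e+02 1.92653500e-02 1.41682122e+02] [0.10035943 0.40177176 0.08442318] 0.0001832984028991801
[315.65764727 221.01914048]
[317.33706992 255.02903289]
```

View pics/w1.png

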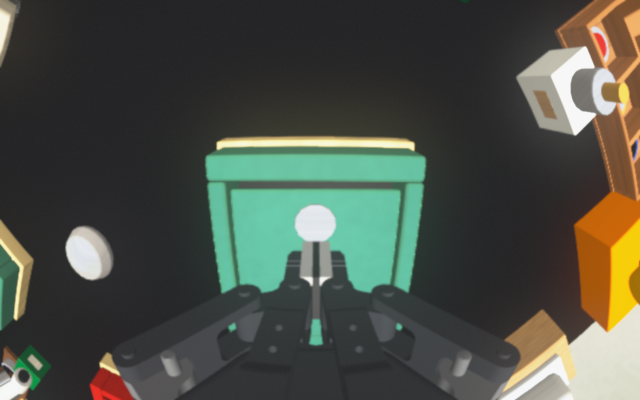

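View pics/s1.png

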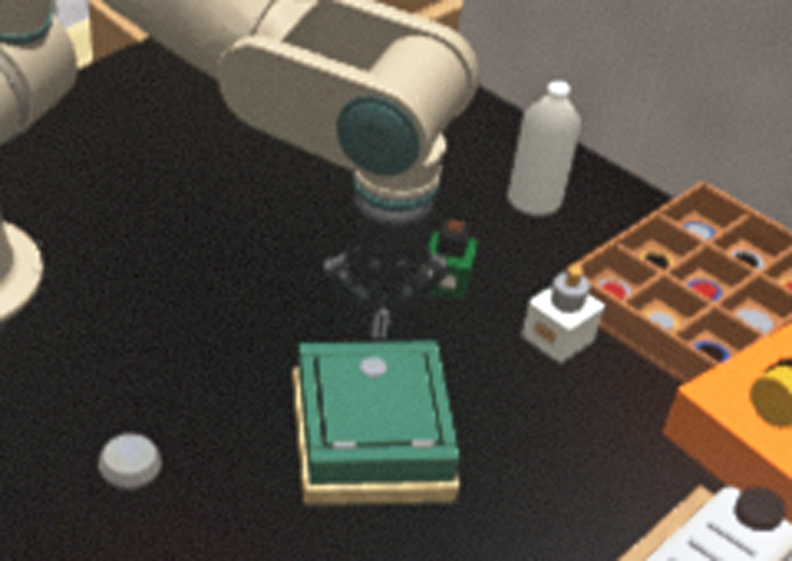

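The wrist view shows the disc at (316,223), against a prediction of (316,221), so alignment is within about 1 mm. Now I'll press slowly.

Call:
{"name": "send_rows", "arguments": {"plan": [{"hand": 0, "travel": [0, 0, 0.01], "rot": [0, 0, 0]}, {"hand": 0, "travel": [0, 0, 0.01], "rot": [0, 0, 0]}, {"hand": 0, "travel": [0, 0, 0.01], "rot": [0, 0, 0]}, {"hand": 0, "travel": [0, 0, 0.008], "rot": [0, 0, 0]}, {"hand": 0, "travel": [0, 0, 0.005], "rot": [0, 0, 0]}, {"hand": 0, "travel": [0, 0, 0.003], "rot": [0, 0, 0]}, {"hand": 0, "travel": [0, 0, 0.002], "rot": [0, 0, 0]}, {"hand": 0, "travel": [0, 0, 0.001], "rot": [0, 0, 0]}, {"hand": 0, "travel": [0, 0, 0.001], "rot": [0, 0, 0]}, {"hand": 0, "travel": [0, 0, 0.001], "rot": [0, 0, 0]}, {"hand": 0, "travel": [0, 0, 0.001], "rot": [0, 0, 0]}, {"hand": 0, "travel": [0, 0, 0.001], "rot": [0, 0, 0]}, {"hand": 0, "travel": [0, 0, 0.001], "rot": [0, 0, 0]}, {"hand": 0, "travel": [0, 0, 0], "rot": [0, 0, 0]}]}}

```text
clock: 4.4
tcp_pos: [0.4932, 0.2263, 0.0677]
eef_rot: [180.0, -0.0, 141.7]
wrist_force: [-2.7, 1.0, 5.7]
opening: 0.0
```

Call:
{"name": "send_rows", "arguments": {"plan": [{"hand": 0, "travel": [0, 0, 0.001], "rot": [0, 0, 0]}, {"hand": 0, "travel": [0, 0, 0], "rot": [0, 0, 0]}]}}

```text
clock: 4.6
tcp_pos: [0.4932, 0.2263, 0.0671]
eef_rot: [180.0, -0.0, 141.7]
wrist_force: [-4.8, -0.2, 7.9]
opening: 0.0002
```

Call:
{"name": "send_rows", "arguments": {"plan": [{"hand": 0, "travel": [0, 0, 0.001], "rot": [0, 0, 0]}, {"hand": 0, "travel": [0, 0, 0], "rot": [0, 0, 0]}, {"hand": 0, "travel": [0, 0, 0], "rot": [0, 0, 0]}, {"hand": 0, "travel": [0, 0, 0], "rot": [0, 0, 0]}]}}

```text
clock: 5.0
tcp_pos: [0.4932, 0.2263, 0.0666]
eef_rot: [179.9, -0.0, 141.7]
wrist_force: [-6.0, 0.5, 10.2]
opening: -0.0002
```

Firmly bottomed: 10 N and barely any further movement. I'll release it, rising up and away.

Call:
{"name": "send_rows", "arguments": {"plan": [{"hand": 0, "travel": [0, 0, -0.004], "rot": [0, 0, 0]}, {"hand": 0, "travel": [0.004, 0, -0.012], "rot": [0, 0, 0]}, {"hand": 0, "travel": [0.008, 0, -0.02], "rot": [0, 0, 0]}, {"hand": 0, "travel": [0.01, 0, -0.025], "rot": [0, 0, 0]}, {"hand": 0, "travel": [0.01, 0, -0.025], "rot": [0, 0, 0]}, {"hand": 0, "travel": [0.008, 0, -0.025], "rot": [0, 0, 0]}, {"hand": 0, "travel": [0, 0, -0.012], "rot": [0, 0, 0]}, {"hand": 0, "travel": [0, 0, 0], "rot": [0, 0, 0]}, {"hand": 0, "travel": [0, 0, 0], "rot": [0, 0, 0]}]}}

```text
clock: 5.9
tcp_pos: [0.4617, 0.2504, 0.1872]
eef_rot: [-179.9, -0.0, 141.7]
wrist_force: [-0.1, -0.7, -0.9]
opening: 0.0
```

```bash
python3 - <<'E'
from h import *
s=read_state();print(s["clock"],s["tcp_pos"],s["eef_rot"],s["wrist_force"])
cv2.imwrite("pics/w2.png",read_camera("wrist"))
t=read_camera("scene");cv2.imwrite("pics/s2.png",cv2.resize(t[110:230,320:440],None,fx=5,fy=5,interpolation=cv2.INTER_CUBIC))
E
```

```text
5.9 [0.46166804 0.25037515 0.18721644] [-1.79932978e+02 -2.65314547e-02  1.41657720e+02] [-0.12011559 -0.66760023 -0.892583  ]
```

View pics/s2.png

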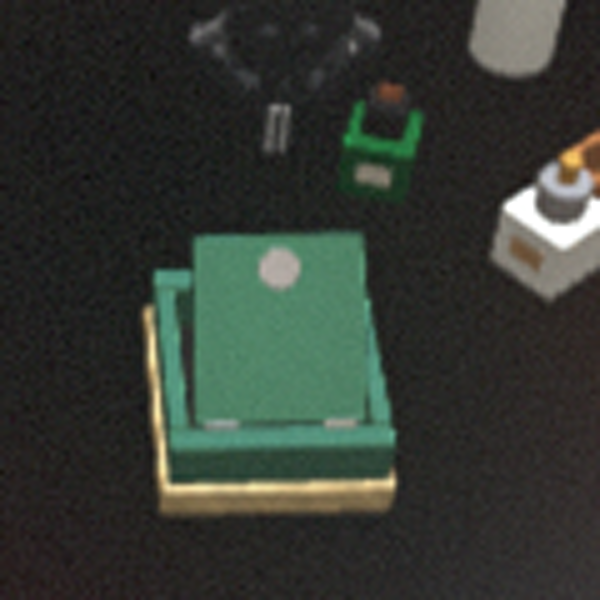

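View pics/w2.png

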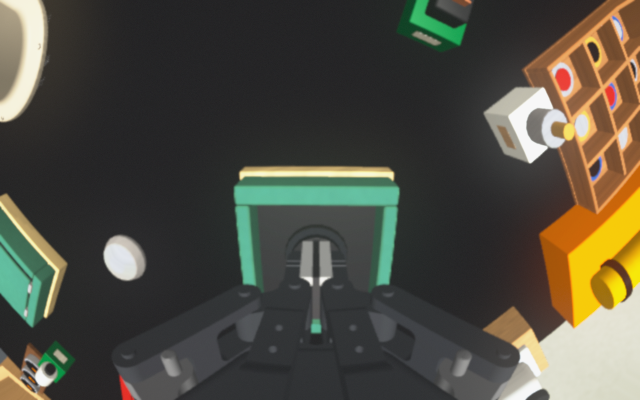

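The flap is fully open, with its disc at (280,268) in the enlargement, and the unit has not moved. Base corner in the scene image: (352,212.5) before, (352,212.6) now. I'll wait with the robot clear, then move above the open disc.

Call:
{"name": "send_rows", "arguments": {"plan": [{"hand": 0, "travel": [0, 0, 0], "rot": [0, 0, 0]}, {"hand": 0, "travel": [0, 0, 0], "rot": [0, 0, 0]}, {"hand": 0, "travel": [0, 0, 0], "rot": [0, 0, 0]}, {"hand": 0, "travel": [0, 0, 0], "rot": [0, 0, 0]}, {"hand": 0, "travel": [0, 0, 0], "rot": [0, 0, 0]}, {"hand": 0, "travel": [0, 0, 0], "rot": [0, 0, 0]}, {"hand": 0, "travel": [0, 0, 0], "rot": [0, 0, 0]}, {"hand": 0, "travel": [0, 0, 0], "rot": [0, 0, 0]}, {"hand": 0, "travel": [0, 0, 0], "rot": [0, 0, 0]}, {"hand": 0, "travel": [0, 0, 0], "rot": [0, 0, 0]}, {"hand": 0, "travel": [0, 0, 0], "rot": [0, 0, 0]}, {"hand": 0, "travel": [0, 0, 0], "rot": [0, 0, 0]}, {"hand": 0, "travel": [0, 0, 0], "rot": [0, 0, 0]}, {"hand": 0, "travel": [0, 0, 0], "rot": [0, 0, 0]}, {"hand": 0, "travel": [0, 0, 0], "rot": [0, 0, 0]}, {"hand": 0, "travel": [0, 0, 0], "rot": [0, 0, 0]}, {"hand": 0, "travel": [0, 0, 0], "rot": [0, 0, 0]}, {"hand": 0, "travel": [0, 0, 0], "rot": [0, 0, 0]}, {"hand": 0, "travel": [0, 0, 0], "rot": [0, 0, 0]}, {"hand": 0, "travel": [0, 0, 0], "rot": [0, 0, 0]}]}}

```text
clock: 8.0
tcp_pos: [0.4617, 0.2508, 0.1883]
eef_rot: [180.0, -0.0, 141.7]
wrist_force: [0.7, 0.7, 0.1]
opening: -0.0004
```

Call:
{"name": "send_rows", "arguments": {"plan": [{"hand": 0, "travel": [-0.014, 0, 0], "rot": [0, 0, 0]}, {"hand": 0, "travel": [-0.014, 0, 0], "rot": [0, 0, 0]}, {"hand": 0, "travel": [-0.014, 0, 0], "rot": [0, 0, 0]}, {"hand": 0, "travel": [-0.014, 0, 0], "rot": [0, 0, 0]}, {"hand": 0, "travel": [-0.014, 0, 0], "rot": [0, 0, 0]}, {"hand": 0, "travel": [-0.014, 0, 0], "rot": [0, 0, 0]}, {"hand": 0, "travel": [0, 0, 0.01], "rot": [0, 0, 0]}, {"hand": 0, "travel": [0, 0, 0.01], "rot": [0, 0, 0]}, {"hand": 0, "travel": [0, 0, 0.01], "rot": [0, 0, 0]}, {"hand": 0, "travel": [0, 0, 0.006], "rot": [0, 0, 0]}, {"hand": 0, "travel": [0, 0, 0], "rot": [0, 0, 0]}]}}

```text
clock: 9.1
tcp_pos: [0.5267, 0.1989, 0.1508]
eef_rot: [-179.9, -0.1, 141.7]
wrist_force: [0.1, 0.3, -0.4]
opening: -0.0003
```

```bash
python3 - <<'E'
from h import *
s=read_state();print(s["clock"],s["tcp_pos"],s["wrist_force"])
t=read_camera("scene");cv2.imwrite("pics/s3.png",cv2.resize(t[110:230,320:440],None,fx=5,fy=5,interpolation=cv2.INTER_CUBIC))
E
```

```text
9.1 [0.52673635 0.19889909 0.15078399] [ 0.14009775  0.33705931 -0.42786415]
```

View pics/s3.png

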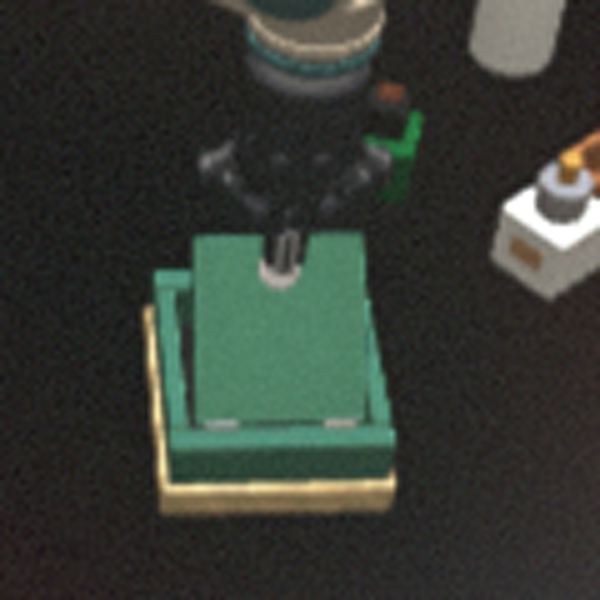

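The fingers are over the disc without touching it, and the flap is still open at 9.1 s. I'll press down along the arc.

Call:
{"name": "send_rows", "arguments": {"plan": [{"hand": 0, "travel": [0, 0, 0.003], "rot": [0, 0, 0]}, {"hand": 0, "travel": [0, 0, 0.003], "rot": [0, 0, 0]}, {"hand": 0, "travel": [0, 0, 0.004], "rot": [0, 0, 0]}, {"hand": 0, "travel": [0.0032, 0, 0.0033], "rot": [0, 0, 0]}, {"hand": 0, "travel": [0.0032, 0, 0.0033], "rot": [0, 0, 0]}, {"hand": 0, "travel": [0.0032, 0, 0.0033], "rot": [0, 0, 0]}, {"hand": 0, "travel": [0.0024, 0, 0.0033], "rot": [0, 0, 0]}, {"hand": 0, "travel": [0.0024, 0, 0.0033], "rot": [0, 0, 0]}, {"hand": 0, "travel": [0.0024, 0, 0.0033], "rot": [0, 0, 0]}, {"hand": 0, "travel": [0.0024, 0, 0.0033], "rot": [0, 0, 0]}]}}

```text
clock: 10.15
tcp_pos: [0.5126, 0.2107, 0.119]
eef_rot: [180.0, 0.0, 141.7]
wrist_force: [2.0, -0.6, 1.3]
opening: -0.0002
```

Call:
{"name": "send_rows", "arguments": {"plan": [{"hand": 0, "travel": [0.002, 0, 0.0035], "rot": [0, 0, 0]}, {"hand": 0, "travel": [0.002, 0, 0.0035], "rot": [0, 0, 0]}, {"hand": 0, "travel": [0.002, 0, 0.0035], "rot": [0, 0, 0]}, {"hand": 0, "travel": [0.002, 0, 0.0035], "rot": [0, 0, 0]}, {"hand": 0, "travel": [0.0018, 0, 0.0037], "rot": [0, 0, 0]}, {"hand": 0, "travel": [0.0018, 0, 0.0037], "rot": [0, 0, 0]}, {"hand": 0, "travel": [0.0018, 0, 0.0037], "rot": [0, 0, 0]}, {"hand": 0, "travel": [0.0018, 0, 0.0037], "rot": [0, 0, 0]}, {"hand": 0, "travel": [0.002, 0, 0.0035], "rot": [0, 0, 0]}, {"hand": 0, "travel": [0.002, 0, 0.003], "rot": [0, 0, 0]}, {"hand": 0, "travel": [0.002, 0, 0.003], "rot": [0, 0, 0]}, {"hand": 0, "travel": [0.002, 0, 0.003], "rot": [0, 0, 0]}]}}

```text
clock: 11.35
tcp_pos: [0.4943, 0.2251, 0.0778]
eef_rot: [180.0, 0.0, 141.7]
wrist_force: [0.9, -1.4, 2.6]
opening: -0.0001
```

Call:
{"name": "send_rows", "arguments": {"plan": [{"hand": 0, "travel": [0, 0, 0.002], "rot": [0, 0, 0]}, {"hand": 0, "travel": [0, 0, 0.002], "rot": [0, 0, 0]}, {"hand": 0, "travel": [0, 0, 0.001], "rot": [0, 0, 0]}, {"hand": 0, "travel": [0, 0, 0.001], "rot": [0, 0, 0]}, {"hand": 0, "travel": [0, 0, 0.001], "rot": [0, 0, 0]}, {"hand": 0, "travel": [0, 0, 0.001], "rot": [0, 0, 0]}, {"hand": 0, "travel": [0, 0, 0.001], "rot": [0, 0, 0]}, {"hand": 0, "travel": [0, 0, 0.001], "rot": [0, 0, 0]}, {"hand": 0, "travel": [0, 0, 0.001], "rot": [0, 0, 0]}, {"hand": 0, "travel": [0, 0, 0.001], "rot": [0, 0, 0]}]}}

```text
clock: 12.35
tcp_pos: [0.4944, 0.2251, 0.0667]
eef_rot: [180.0, -0.0, 141.7]
wrist_force: [-6.2, 1.6, 10.1]
opening: 0.0
```

Same depth and force as the first press (66.7 mm, 10 N). I'll hold, then lift off slowly.

Call:
{"name": "send_rows", "arguments": {"plan": [{"hand": 0, "travel": [0, 0, 0], "rot": [0, 0, 0]}, {"hand": 0, "travel": [0, 0, 0], "rot": [0, 0, 0]}, {"hand": 0, "travel": [0, 0, 0], "rot": [0, 0, 0]}, {"hand": 0, "travel": [0, 0, 0], "rot": [0, 0, 0]}, {"hand": 0, "travel": [0, 0, 0], "rot": [0, 0, 0]}, {"hand": 0, "travel": [0, 0, -0.002], "rot": [0, 0, 0]}, {"hand": 0, "travel": [0, 0, -0.003], "rot": [0, 0, 0]}, {"hand": 0, "travel": [0, 0, -0.004], "rot": [0, 0, 0]}, {"hand": 0, "travel": [0.004, 0, -0.01], "rot": [0, 0, 0]}, {"hand": 0, "travel": [0.008, 0, -0.02], "rot": [0, 0, 0]}, {"hand": 0, "travel": [0.01, 0, -0.025], "rot": [0, 0, 0]}, {"hand": 0, "travel": [0.01, 0, -0.025], "rot": [0, 0, 0]}, {"hand": 0, "travel": [0.01, 0, -0.025], "rot": [0, 0, 0]}, {"hand": 0, "travel": [0, 0, -0.01], "rot": [0, 0, 0]}, {"hand": 0, "travel": [0, 0, 0], "rot": [0, 0, 0]}, {"hand": 0, "travel": [0, 0, 0], "rot": [0, 0, 0]}, {"hand": 0, "travel": [0, 0, 0], "rot": [0, 0, 0]}, {"hand": 0, "travel": [0, 0, 0], "rot": [0, 0, 0]}]}}

```text
clock: 14.15
tcp_pos: [0.4612, 0.2506, 0.1885]
eef_rot: [-179.9, -0.1, 141.7]
wrist_force: [-0.2, 0.3, 0.2]
opening: -0.0002
```

```bash
python3 - <<'E'
from h import *
s=read_state();print(s["clock"],s["tcp_pos"],s["wrist_force"])
cv2.imwrite("pics/w4.png",read_camera("wrist"))
t=read_camera("scene");cv2.imwrite("pics/s4.png",cv2.resize(t[110:230,320:440],None,fx=5,fy=5,interpolation=cv2.INTER_CUBIC))
E
```

```text
14.15 [0.46116038 0.25057413 0.188459  ] [-0.19441139  0.29081184  0.18788838]
```

View pics/s4.png

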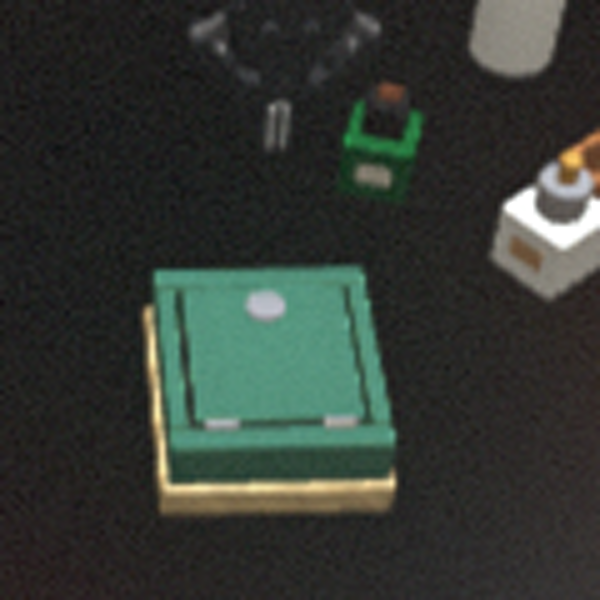

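View pics/w4.png

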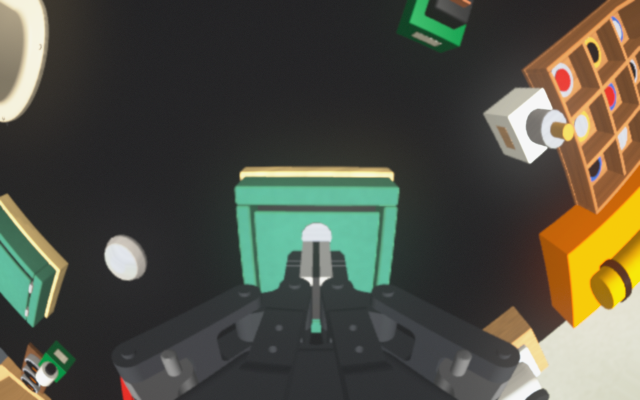

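The flap lies flush and latched 0.9 s after lift-off. The disc is at (265,305) in the enlargement, which matches its starting place, the unit has not moved and the arm is clear. I'm handing in.

```bash
python3 -c "
from cell import *
print(finish_job())"
```

```text
the job is handed in; nothing more can be done
None
```

The green flap on the leftmost unit was shown working and is shut again. I handed the job in at about 14 s of the 46 s allowed; no verdict was reported.

- **Opening:** With the fingers shut, I pressed the disc slowly to its stop (about 67 mm above the table, 10 N), held and let go. The flap popped fully open.
- **Standing open:** It stood open and untouched for a little over 3 s. A picture just before the second press still showed it open and clear of the fingers.
- **Closing:** I pressed it down along its arc to the same depth and force, held for at least 0.5 s and lifted off slowly.

**Last checks:** About a second after the release, the scene and wrist pictures showed the flap flush and latched. The unit was where it started, as were the goods in view, and the arm was clear with no force on it. None of the checks failed. At the bottom of both presses I also read about 6 N sideways, but the unit did not shift.

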